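# Reassemble a restored incense burner

### The arm

A 7-joint arm with a two-finger parallel gripper is mounted at the origin on the work surface. World frame = base frame: x ahead of the robot, y to its left, z up, the work surface at z = 0. Lengths are in m, angles in rad, forces in N, time in s.
With the tool pointing down it reaches from about 0.4 to 0.9 m from the base axis. Payload 5.5 kg.
Tool frame: the origin (TCP) lies at the very end of the fingers, on their centre line; the grasp point (between the pads) lies 19 mm behind it; z points along the fingers, y is the line along which they close (so a half turn about z gives the same grasp; the last joint's range is limited). The gripper opens to 85 mm and grips with 20 to 120 N. Pads are 22 mm wide; open, the fingers measure 114 mm over their backs; the gripper's body (76 mm by 85 mm) begins 54 mm behind the grasp point. The pads swing forward as they close: fully open they stand 13 mm farther back than shut.
Start: joints at [-0.914, 0.501, -0.427, 1.55, 0.221, 1.138, -0.21], TCP at [0.249, 0.6, 0.231] pointing down, gripper open.
Joint ranges: [-2.88, 2.88], [-0.31, 2.03], [-1.54, 1.56], [0.2, 2.42], [-1.41, 4.55], [0.19, 2.02], [-2.57, 2.57]. Speed limits (rad/s): [2.57, 2.57, 3.14, 3.14, 3.14, 3.14, 3.14].

### API

Orientations are given as a rotation vector (axis times angle).
In Python, from station import get_state, read_camera, camera_params, close_job gives the robot as it stands.
- The arm moves only by the tool play_rows, never from a script. Its argument "moves" is one flat list of numbers, 4 for each row, row after row: the shift along the world's x, y, z in m, then the turn about the world's z in rad. A call has 1 to 12 rows; each row shifts and turns the commanded pose from where the row before left it; what a row does not reach is not made up. A row lasts 1/10 s, in which the tool goes at most 50 mm and 8.59 degrees, less where a joint would pass 70% of its speed; a pose out of reach is approached as far as the arm can. A call is refused whole if a number of a shift passes 0.05 or a number of a turn 0.15, either way. A call with a gripper value outside its range is refused whole. "fingers" is the closure, from 0 (fully open) to 1 (shut), set as the call begins (left out, the last holds). The fingers move at their own pace and stop on an object; "newtons" is the grip in N (left out, the last holds). Time passes only in rows, so rows that do not move let the fingers close. It gives the time, the measured TCP pose, the force, the opening and the grip force at its end, in the units of the state.
- get_state(): the state, without advancing time (a new reading comes with each control period).
- read_camera(name): name is "side" or "top" or "wrist"; returns the picture (480x640x3 uint8, blue, green, red); there is no depth.
- camera_params(name): a dict with "mtx" (3x3 intrinsics, pixels), "distortion" ([k1, k2, p1, p2, k3] as OpenCV has them; the pictures are not rectified), "view" (4x4, takes a point from world to camera coordinates). Camera axes: x right, y down, z forward; pixel columns grow to the right and rows downward; lengths in m; the calibration is good to about 2 mm. A picture is of the moment at which its call begins: read the wrist's pose just before it. camera_params takes no time and is no camera call; for the wrist camera it gives the pose at the moment of the call.
- close_job(): hands the job in; it is judged then, once.
The state is a dict: "clock": time; "joint_positions": joint angles; "dq": joint speeds; "joint_torque": joint torques, N m; "position": TCP position; "tcp_rot": TCP orientation; "force": force on the tool from outside, world axes, zero at the start; "torque": the same for the moment, N m; "opening": finger opening in m; "finger_force": force on a finger pad.
Only numpy, scipy, OpenCV 4.12 (cv2) and the standard library are available. Lean on these libraries where they do the work, as an engineer would, in place of code of your own. Each camera call takes 0.05 s, during which the arm holds its last target. There are 200 camera calls.

### The job

Put the restored brass incense burner back together on its round wooden stand, one part after another and each fully seated before the next: the spool-shaped foot into the stand's rim, the bowl into the foot's cup, the grate inside the bowl with its stem up, and last the lid on the bowl. Set the parts down gently without dropping them, leave the burner upright and let go of it, and do not disturb the jar, the cork block or the polishing wheel.

Things in the scene. Friction and masses are not known exactly. Their poses are not given: they have to be found in the camera images.
- stand: round dark wooden stand, fixed on the green mat (mat top 3 mm above the table): disc 100 mm across, 12 mm thick, with a raised rim 87 mm outside, 80 mm inside diameter, 10 mm high. The foot stands inside the rim on the disc's top, 12 mm above the stand's underside. Origin: centre of underside, z up
- foot: brass foot, spool-shaped, 46 mm high, 280 g: base 76 mm across (below 11 mm height it tapers to 64 mm, so it centres itself in the stand's rim), waist 30 mm, on top a cup with upright outside (good to grip) 54 mm across, inside 48 mm across, from 36 mm (its floor) to 46 mm height. Origin: centre of underside, z up. Loose, upright, round.
- bowl: brass bowl, 44 mm high, 260 g: open cup 62 mm outside, 56 mm inside diameter, upright outside from 19 to 44 mm height, inner floor at 22 mm. Below it narrows to 44 mm across at 10 mm height and 32 mm at the underside, which rests on the floor of the foot's cup, 36 mm above the foot's underside. Origin: centre of underside, z up. Loose, upright, round.
- grate: brass ember grate, 130 g: disc 52 mm across, 8 mm thick (bevelled to 40 mm below), with a ring of small dark holes and a plain upright stem 14 mm thick, ending 44 mm above the underside. It lies flat on the bowl's inner floor (22 mm above the bowl's underside), stem up. Origin: centre of underside, z up. Loose, upright, round.
- lid: brass lid, 180 g, 58 mm high: hollow slotted cone, flange 62 mm across, flat top 42 mm across at 39 mm height, knob 16 mm thick from there to 58 mm. Below the flange (underside at 8 mm) a collar 52 narrowing to 42 mm drops inside the bowl's rim; seated, its underside is 36 mm above the bowl's; it clears the stem. Origin: centre of underside, z up. Loose, upright, round.
- jar: bystander: small closed amber glass jar, 44 mm across, 55 mm high, loose. Origin at the centre of its underside
- cork_block: bystander: plain cork block, 75 mm (x) by 50 mm (y) by 30 mm high, loose. Origin at the centre of its underside
- polish_wheel: bystander: dark rubber polishing wheel lying flat, 48 mm across and 10 mm thick, with a thin steel pin 3 mm thick standing up to 45 mm height, loose. Not part of the burner. Origin at the centre of its underside
Not all that is in view belongs to the job. Leave any blue or pink look-alike of the bowl alone.

How it is judged:
By the outcome, as a careful person would: the job done as asked, in the order asked, and still so for the second after the job is handed in, with the robot touching nothing.
It also fails if it takes over 115 s, if anything falls off the work surface, if the arm or the gripper's body presses on something with over 40 N, if the wrist force passes 120 N, or if a joint passes its speed limit or range.

## Working session

There is one attempt and no reset: what is moved stays moved. The work goes in short steps, Python scripts to look and compute and a tool call to move; the robot and the scene stay as the last step left them, time stands still between calls to the robot, and variables do not carry over. Pictures are saved under pics/ and viewed, at most 14 in all, crops included, and the job is handed in when it is done.

Besides the shell and the picture viewer there is one more tool, called after ">>>" in YAML: its name, and indented under it one key for each argument. play_rows: Moves the arm, as the interface text tells. Its arguments: {"type":"object","properties":{"moves":{"type":"array"},"fingers":{"type":"number"},"newtons":{"type":"number"}},"required":["moves"]}

```bash
mkdir -p pics; ls
cat > h.py <<'E'
import numpy as np, cv2
from station import *
def ray(P,uv):
    n=cv2.undistortPoints(np.array(uv,float).reshape(-1,1,2),np.array(P["mtx"]),np.array(P["distortion"])).reshape(-1,2)
    V=np.array(P["view"]);R=V[:3,:3];c=-R.T@V[:3,3]
    return c,np.c_[n,np.ones(len(n))]@R
def plane(P,uv,z):
    c,d=ray(P,uv);return c+d*((z-c[2])/d[:,2])[:,None]
def proj(P,X):
    V=np.array(P["view"]);r=cv2.Rodrigues(V[:3,:3])[0]
    return cv2.projectPoints(np.array(X,float).reshape(-1,1,3),r,V[:3,3],np.array(P["mtx"]),np.array(P["distortion"]))[0].reshape(-1,2)
def snap(n,f):
    P=camera_params(n);I=read_camera(n);cv2.imwrite(f"pics/{f}.png",I);return P,I
E
python3 - <<'E'
from h import *
print(get_state())
for n in("top","side","wrist"):
    P,I=snap(n,n+"0");V=np.array(P["view"]);print(n,np.round(V,3).tolist(),np.round(-V[:3,:3].T@V[:3,3],3),np.round(P["mtx"],1).tolist())
E
```

```text
pics
{'clock': 0.0, 'joint_positions': array([-0.91379972,  0.50183601, -0.42679438,  1.55147067,  0.2207743 ,
        1.13827929, -0.2103007 ]), 'dq': array([ 4.32004525e-04, -2.53817969e-03,  1.26787449e-03, -3.43252389e-05,
        9.35386560e-05, -2.09239354e-03,  6.41493459e-04]), 'joint_torque': array([-1.60168915e-03, -5.69511330e+01, -5.81683561e+00, -2.80940187e+01,
        1.06632651e-02,  1.17794928e-02,  6.53820464e-06]), 'position': array([0.24916509, 0.59959055, 0.23025844]), 'tcp_rot': array([-6.14416048e-01, -3.08044709e+00,  2.96070844e-03]), 'force': array([ 0.07507383, -0.15234817,  0.12895293]), 'torque': array([-0.01721978,  0.03826334,  0.02214725]), 'finger_force': 0.0, 'opening': 0.08537590777244031}
top [[0.01, -1.0, -0.006, 0.014], [-0.996, -0.009, -0.087, 0.55], [0.087, 0.007, -0.996, 0.958], [0.0, 0.0, 0.0, 1.0]] [0.464 0.012 1.002] [[526.7, 0.0, 315.2], [0.0, 526.7, 246.0], [0.0, 0.0, 1.0]]
side [[0.948, -0.318, -0.016, -0.495], [-0.206, -0.573, -0.793, 0.154], [0.243, 0.755, -0.609, 1.346], [0.0, 0.0, 0.0, 1.0]] [ 0.174 -1.085  0.934] [[623.4, 0.0, 322.4], [0.0, 623.4, 229.2], [0.0, 0.0, 1.0]]
wrist [[0.383, 0.924, -0.001, -0.65], [0.875, -0.362, 0.322, -0.042], [0.297, -0.124, -0.947, 0.381], [0.0, 0.0, 0.0, 1.0]] [0.173 0.633 0.373] [[398.7, 0.0, 315.5], [0.0, 398.7, 232.6], [0.0, 0.0, 1.0]]
```

View pics/top0.png

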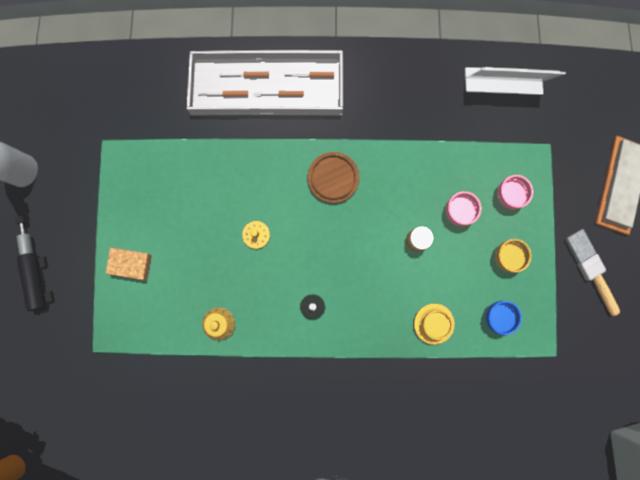

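View pics/side0.png

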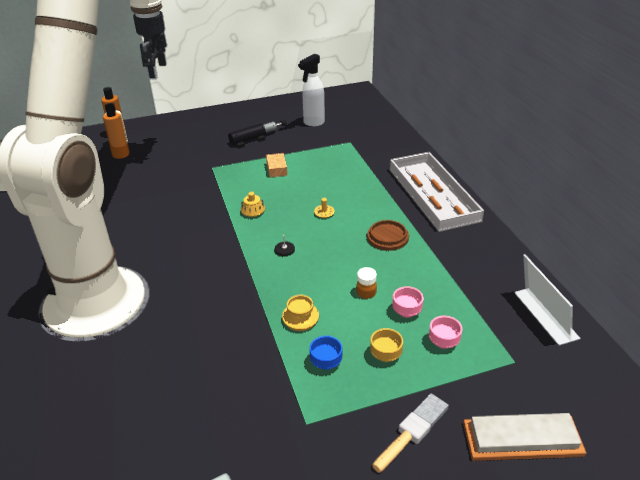

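Candidates (top picture): yellow items are the foot (434,325), bowl (514,256), grate (256,235) and lid (218,324). The look-alikes are pink (464,209), pink (515,192) and blue (504,318). The bystanders are the jar (421,238), wheel (312,307) and cork (128,264), and the stand is at (333,178). The bowl I want is the brass one at (514,256).

Run:
```python
from h import *
P=camera_params("top");I=cv2.imread("pics/top0.png");S=camera_params("side");J=cv2.imread("pics/side0.png")
hsv=cv2.cvtColor(I,cv2.COLOR_BGR2HSV)
m=cv2.inRange(hsv,(14,120,60),(35,255,255));m[:130]=0
n,l,s,c=cv2.connectedComponentsWithStats(m)
for i in range(1,n):
    if s[i,4]>100: print(s[i],c[i].round(1),plane(P,[c[i]],.03).round(3))
for nm,uv,z in [("foot",(435.5,325),.049),("bowl",(514.5,256),.047),("grate",(256,236),.011),("lid",(218,324),.042),("stand",(333,178),.025),("jar",(421,238),.058),("wheel",(312,307),.013),("blue",(504,318),.047),("pink1",(515,192),.047),("pink2",(464,209),.047),("cork",(128,264),.033)]:
    X=plane(P,[uv],z)[0];print(nm,X.round(3),"r",np.hypot(X[0],X[1]).round(3),"side",proj(S,[X])[0].round(0))
cv2.imwrite("pics/crop.png",cv2.resize(np.hstack([I[150:350,400:560],J[250:390,280:480].copy() if 0 else J[200:400,270:480]]),None,fx=2,fy=2))
```

```text
[243 221  27  28 551] [255.7 234.5] [[0.569 0.13  0.03 ]]
[496 239  35  34 902] [513.3 255.6] [[ 0.534 -0.354  0.03 ]]
[107 249  41  30 697] [127.  263.4] [[0.513 0.374 0.03 ]]
[ 414  304   40   41 1282] [433.6 323.7] [[ 0.407 -0.201  0.03 ]]
[203 308  31  32 739] [218.1 323.2] [[0.404 0.197 0.03 ]]
[  0 455  25  25 490] [ 10.9 467.4] [[0.109 0.61  0.03 ]]
foot [ 0.406 -0.2    0.049] r 0.452 side [299. 301.]
bowl [ 0.532 -0.35   0.047] r 0.637 side [386. 339.]
grate [0.569 0.132 0.011] r 0.584 side [323. 210.]
lid [0.403 0.195 0.042] r 0.448 side [253. 200.]
stand [ 0.679 -0.013  0.025] r 0.679 side [386. 230.]
jar [ 0.563 -0.173  0.058] r 0.589 side [366. 272.]
wheel [0.436 0.024 0.013] r 0.436 side [284. 246.]
blue [ 0.418 -0.329  0.047] r 0.532 side [325. 346.]
pink1 [ 0.653 -0.355  0.047] r 0.743 side [444. 325.]
pink2 [ 0.619 -0.256  0.047] r 0.67 side [407. 296.]
cork [0.511 0.371 0.033] r 0.632 side [276. 161.]
```

View pics/crop.png

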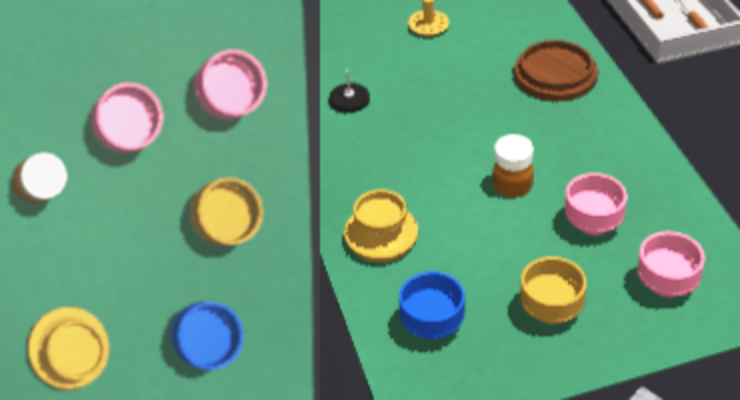

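The crop confirms the brass bowl and foot, with the blue and pink look-alikes clearly apart. I'll set out for the foot.

>>> play_rows:
  moves: [0.02, -0.045, 0, 0.033, 0.02, -0.045, 0, 0.033, 0.02, -0.045, 0, 0.033, 0.02, -0.045, 0, 0.033, 0.02, -0.045, 0, 0.033, 0.02, -0.045, 0, 0.033, 0.02, -0.045, 0, 0.033, 0.02, -0.045, 0, 0.033, 0.02, -0.045, 0, 0.033, 0.02, -0.045, 0, 0.033, 0.02, -0.045, 0, 0.033, 0.02, -0.045, 0, 0.03]
  fingers: 0
  newtons: 60

```text
clock: 1.35
position: [0.4897, 0.0583, 0.2314]
tcp_rot: [-0.001, 3.141, -0.0]
force: [1.2, 0.3, -0.8]
opening: 0.0853
finger_force: 0.0
```

>>> play_rows:
  moves: [-0.014, -0.044, -0.01, 0, -0.014, -0.044, -0.01, 0, -0.014, -0.044, -0.01, 0, -0.014, -0.044, -0.01, 0, -0.014, -0.044, -0.01, 0, -0.014, -0.04, -0.01, 0, 0, 0, 0, 0, 0, 0, 0, 0]

```text
clock: 2.15
position: [0.4047, -0.2003, 0.171]
tcp_rot: [-0.006, -3.141, -0.001]
force: [0.4, 0.4, -0.2]
opening: 0.0855
finger_force: 0.0
```

Run:
```python
from h import *
s=get_state();print(s["position"],s["tcp_rot"],s["joint_positions"].round(2))
P,I=snap("wrist","w1")
m=cv2.inRange(cv2.cvtColor(I,cv2.COLOR_BGR2HSV),(14,120,60),(35,255,255))
n,l,st,c=cv2.connectedComponentsWithStats(m)
for i in range(1,n):
    if st[i,4]>300: print(st[i],c[i].round(1))
print(proj(P,[[.406,-.2,.049]]))
```

```text
[ 0.40466479 -0.2003393   0.17096245] [-5.80475414e-03 -3.14068697e+00 -7.94446559e-04] [ 0.4   0.2  -0.    2.1   0.    0.85  1.97]
[ 261  162   98   97 7339] [309.4 209.7]
[  87  327   65   63 2054] [114.9 354.3]
[ 322  354   49   44 1311] [344.4 372.1]
[[314.44268108 224.83079779]]
```

View pics/w1.png

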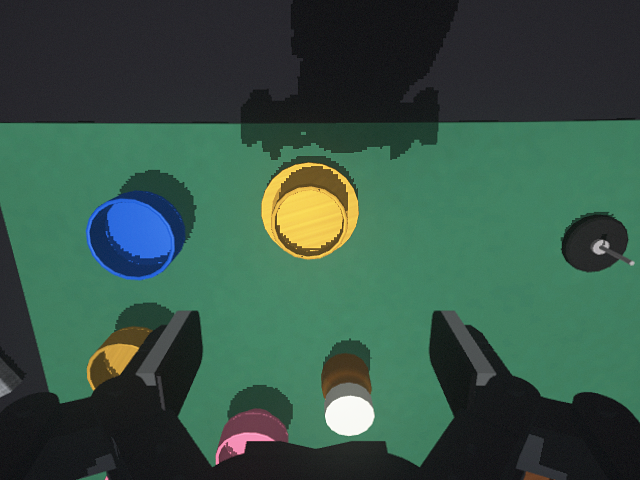

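Run:
```python
from h import *
P=camera_params("wrist");s=get_state()
print(plane(P,[(310,221)],.049), plane(P,[(309.5,210.5)],.014),s["position"])
```

```text
[[ 0.40420259 -0.2019393   0.049     ]] [[ 0.40641264 -0.20276804  0.014     ]] [ 0.4054891  -0.19922811  0.17123627]
```

>>> play_rows:
  moves: [0, -0.001, -0.035, 0, 0, -0.001, -0.035, 0, 0, 0, -0.035, 0, 0, 0, -0.025, 0, 0, 0, -0.015, 0, 0, 0, 0, 0]

```text
clock: 2.8
position: [0.4048, -0.1991, 0.0247]
tcp_rot: [0.004, -3.138, -0.004]
force: [0.2, 1.2, 0.8]
opening: 0.0855
finger_force: 0.0
```

>>> play_rows:
  moves: [0, 0, 0, 0, 0, 0, 0, 0, 0, 0, 0, 0, 0, 0, 0, 0, 0, 0, 0, 0, 0, 0, 0, 0, 0, 0, 0, 0, 0, 0, 0, 0]
  fingers: 1

```text
clock: 3.6
position: [0.4071, -0.2023, 0.0281]
tcp_rot: [0.001, 3.138, -0.002]
force: [-1.0, 0.1, 6.8]
opening: 0.0514
finger_force: 62.2
```

>>> play_rows:
  moves: [0, 0, 0.01, 0, 0, 0, 0.02, 0, 0, 0, 0.03, 0, 0, 0, 0.03, 0, 0, 0, 0, 0]

```text
clock: 4.1
position: [0.4081, -0.2029, 0.1206]
tcp_rot: [0.001, 3.134, -0.005]
force: [1.4, -0.7, -3.6]
opening: 0.0509
finger_force: 64.1
```

Run:
```python
from h import *
P,I=snap("side","s1"); s=get_state();print(s["force"],s["opening"],s["position"])
P,J=snap("wrist","w2")
cv2.imwrite("pics/c2.png",np.vstack([cv2.resize(I[200:400,230:480],(400,320)),cv2.resize(J,(400,280))]))
```

```text
[ 0.59133225  0.43394802 -5.13877837] 0.05110405297947735 [ 0.40692149 -0.20233964  0.11871432]
```

View pics/c2.png

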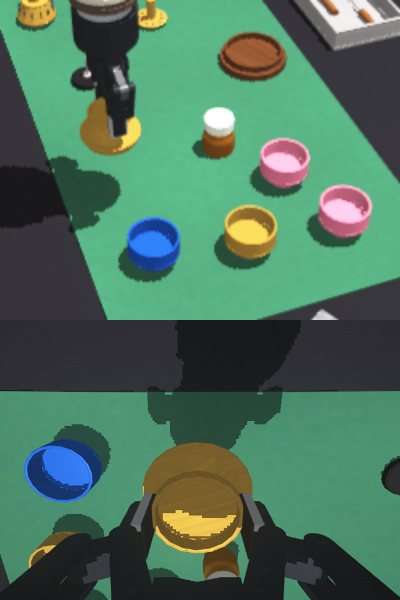

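>>> play_rows:
  moves: [0, 0, 0.03, 0, 0.01, 0.006, 0.02, 0, 0.03, 0.018, 0.01, 0, 0.035, 0.02, 0, 0, 0.035, 0.02, 0, 0, 0.035, 0.02, 0, 0, 0.035, 0.02, 0, 0, 0.035, 0.02, 0, 0, 0.035, 0.02, 0, 0, 0.035, 0.02, 0, 0, 0.03, 0.018, 0, 0, 0.02, 0.009, 0, 0]

```text
clock: 5.4
position: [0.7406, -0.0071, 0.1729]
tcp_rot: [0.003, -3.138, -0.003]
force: [0.1, 0.8, -3.1]
opening: 0.0513
finger_force: 64.8
```

>>> play_rows:
  moves: [0, 0, 0, 0, 0, 0, 0, 0, 0, 0, 0, 0]

```text
clock: 5.7
position: [0.7386, -0.0121, 0.1745]
tcp_rot: [-0.003, -3.138, 0.001]
force: [0.2, -0.0, -3.7]
opening: 0.051
finger_force: 64.7
```

Run:
```python
from h import *
s=get_state();print(s["position"],s["tcp_rot"],s["opening"],s["force"])
P,J=snap("wrist","w3");T,K=snap("top","t3")
print(proj(P,[[.679,-.013,.025]]))
for Q,A,n in((P,J,"w"),(T,K,"t")):
    h=cv2.cvtColor(A,cv2.COLOR_BGR2HSV); m=cv2.inRange(h,(3,90,30),(13,220,140))
    n_,l,st,c=cv2.connectedComponentsWithStats(m)
    for i in range(1,n_):
        if st[i,4]>300: print(n,st[i],c[i].round(1))
```

```text
[ 0.73863421 -0.01205521  0.17454447] [-2.98032310e-03 -3.13798715e+00  1.45135889e-03] 0.05100861984843966 [ 0.23379296 -0.01640031 -3.67639411]
[[312.8231286  131.96342821]]
w [ 256   63  125  138 9196] [322.5 127.4]
w [505 324  65  14 384] [532.2 327.5]
```

View pics/w3.png

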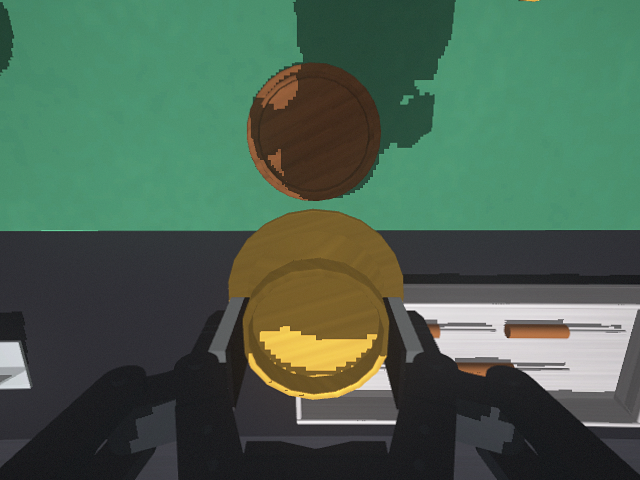

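Run:
```python
from h import *
P=camera_params("wrist");s=get_state();z=s["position"][2];print(s["position"])
print("stand",plane(P,[(314,131.5)],.015),plane(P,[(313,132)],.025))
print("cup L/R",plane(P,[(244,325),(389,325),(316.5,398),(316.5,260)],z+.021))
print("base",plane(P,[(228,280),(404,280),(316,209)],z-.014))
```

```text
[ 0.7392441  -0.01214734  0.17579233]
stand [[ 0.68048618 -0.01224129  0.015     ]] [[ 0.68004562 -0.0129148   0.025     ]]
cup L/R [[ 0.73189977 -0.03609096  0.19679233]
 [ 0.73195695  0.01454381  0.19679233]
 [ 0.76303739 -0.01079237  0.19679233]
 [ 0.7074193  -0.01075201  0.19679233]]
base [[ 0.73127909 -0.04893908  0.16179233]
 [ 0.73137332  0.0270882   0.16179233]
 [ 0.69956455 -0.01088439  0.16179233]]
```

>>> play_rows:
  moves: [-0.02, 0, 0, 0, -0.02, -0.001, -0.01, 0, -0.016, -0.001, -0.03, 0, 0, 0, -0.03, 0, 0, 0, -0.02, 0, 0, 0, -0.01, 0, 0, 0, -0.01, 0, 0, 0, -0.01, 0, 0, 0, 0, 0, 0, 0, 0, 0]

```text
clock: 6.8
position: [0.6848, -0.0128, 0.0567]
tcp_rot: [0.001, 3.141, 0.0]
force: [0.2, -0.1, -2.3]
opening: 0.0511
finger_force: 64.7
```

>>> play_rows:
  moves: [0, 0, -0.004, 0, 0, 0, -0.004, 0, 0, 0, -0.003, 0, 0, 0, 0, 0]

```text
clock: 7.2
position: [0.6839, -0.0127, 0.0447]
tcp_rot: [-0.001, -3.14, -0.0]
force: [-0.4, 0.2, -3.6]
opening: 0.0509
finger_force: 64.7
```

>>> play_rows:
  moves: [0, 0, -0.002, 0, 0, 0, -0.002, 0, 0, 0, -0.001, 0, 0, 0, -0.001, 0, 0, 0, -0.001, 0, 0, 0, 0, 0]

```text
clock: 7.8
position: [0.6843, -0.0127, 0.0403]
tcp_rot: [-0.001, -3.141, 0.0]
force: [-5.7, 0.2, 8.9]
opening: 0.0511
finger_force: 66.0
```

>>> play_rows:
  moves: [-0.001, 0, 0, 0, -0.001, 0, 0, 0, -0.001, 0, 0, 0, 0, 0, 0, 0]

```text
clock: 8.2
position: [0.6842, -0.0127, 0.0403]
tcp_rot: [0.001, 3.136, 0.0]
force: [3.7, -0.8, 6.1]
opening: 0.0514
finger_force: 65.8
```

Run:
```python
from h import *
s=get_state();print(s["position"],s["force"])
P,J=snap("wrist","w4");Q,K=snap("side","s4")
cv2.imwrite("pics/c4.png",np.hstack([cv2.resize(J,(400,300)),cv2.resize(K[170:290,320:480],(400,300))]))
```

```text
[ 0.68419953 -0.01265875  0.04027073] [ 3.67453132 -0.80529467  6.12752736]
```

View pics/c4.png

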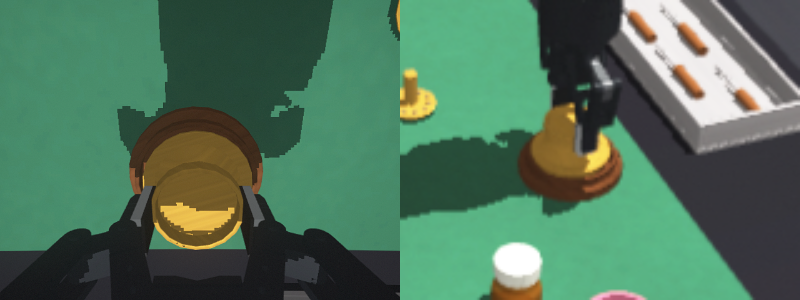

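>>> play_rows:
  moves: [0.001, 0, 0.0005, 0, 0, 0, 0, 0]

```text
clock: 8.5
position: [0.6842, -0.0127, 0.0402]
tcp_rot: [0.001, 3.138, 0.0]
force: [2.1, 0.9, 6.7]
opening: 0.051
finger_force: 65.8
```

>>> play_rows:
  moves: [0, 0, 0, 0, 0, 0, 0, 0, 0, 0, 0, 0, 0, 0, 0, 0, 0, 0, 0, 0, 0, 0, 0, 0]
  fingers: 0

```text
clock: 9.1
position: [0.6822, -0.0127, 0.0386]
tcp_rot: [-0.001, -3.141, -0.0]
force: [-1.4, 0.2, 0.3]
opening: 0.0854
finger_force: 0.0
```

>>> play_rows:
  moves: [0, 0, 0.02, 0, 0, 0, 0.04, 0, 0.02, 0, 0.04, 0, 0.03, 0, 0.02, 0, 0, 0, 0, 0, 0, 0, 0, 0]

```text
clock: 9.7
position: [0.7325, -0.0127, 0.1589]
tcp_rot: [0.001, 3.141, 0.0]
force: [-0.2, -0.1, -1.4]
opening: 0.0852
finger_force: 0.0
```

Run:
```python
from h import *
s=get_state();print(s["position"],s["force"],s["opening"])
P,J=snap("wrist","w5");print(proj(P,[[.68,-.0125,.061],[.68,-.0125,.025]]))
cv2.imwrite("pics/c5.png",J[0:400,100:540])
```

```text
[ 0.73248701 -0.01269119  0.15888192] [-0.20406775 -0.10867882 -1.35228376] 0.0851581049008795
[[314.07628428 150.66228828]
 [314.24156279 143.86905958]]
```

View pics/c5.png

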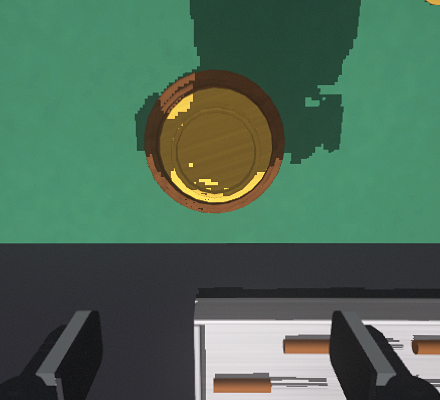

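>>> play_rows:
  moves: [-0.012, -0.02, 0.01, 0, -0.024, -0.04, 0, 0, -0.024, -0.04, 0, 0, -0.024, -0.04, 0, 0, -0.024, -0.04, 0, 0, -0.024, -0.04, 0, 0, -0.024, -0.04, 0, 0, -0.024, -0.04, 0, 0, -0.02, -0.034, 0, 0, 0, -0.004, 0, 0, 0, 0, 0, 0, 0, 0, 0, 0]

```text
clock: 10.95
position: [0.5319, -0.3493, 0.1682]
tcp_rot: [-0.0, -3.141, -0.003]
force: [-0.4, 0.1, 0.1]
opening: 0.0854
finger_force: 0.0
```

```bash
cat >> h.py <<'E'
def brass(f,guess,z):
    s=get_state();print(s["position"],s["opening"],s["force"].round(1))
    P,J=snap("wrist",f);g=proj(P,[guess])[0]
    m=cv2.inRange(cv2.cvtColor(J,cv2.COLOR_BGR2HSV),(14,120,40),(35,255,255))
    cs=[c for c in cv2.findContours(m,0,1)[0] if cv2.contourArea(c)>200]
    c=min(cs,key=lambda c:np.hypot(*(np.array(cv2.minEnclosingCircle(c)[0])-g)))
    print("guess",g,"ellipse",cv2.fitEllipse(cv2.convexHull(c)),cv2.boundingRect(c))
    print(plane(P,[cv2.fitEllipse(cv2.convexHull(c))[0]],z)); return P,J,c
E
python3 - <<'E'
from h import *
P,J,c=brass("w6",[.532,-.352,.047],.047)
a=np.array([[.532+.031*np.cos(t),-.352+.031*np.sin(t),.047] for t in np.linspace(0,6.28,60)])
K=J.copy();cv2.polylines(K,[proj(P,a).round().astype(int).reshape(-1,1,2)],True,(255,0,255),1)
cv2.imwrite("pics/c6.png",K[100:400,150:500])
E
```

```text
[ 0.53191098 -0.34927152  0.16815465] 0.08541007908071939 [-0.4  0.1  0.1]
guess [309.77707567 223.42499564] ellipse ((311.7244873046875, 219.7538299560547), (88.1107177734375, 90.62278747558594), 8.101283073425293) (268, 174, 89, 91)
[[ 0.5293395  -0.35064273  0.047     ]]
```

View pics/c6.png

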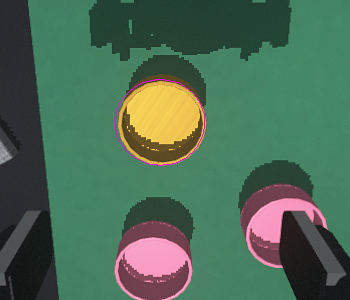

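>>> play_rows:
  moves: [-0.001, -0.001, -0.04, 0, 0, 0, -0.04, 0, 0, 0, -0.035, 0, 0, 0, -0.025, 0, 0, 0, -0.013, 0, 0, 0, 0, 0, 0, 0, 0, 0]

```text
clock: 11.7
position: [0.5325, -0.3513, 0.0167]
tcp_rot: [-0.001, 3.141, -0.0]
force: [1.0, -0.8, 0.8]
opening: 0.085
finger_force: 0.0
```

>>> play_rows:
  moves: [0, 0, 0, 0, 0, 0, 0, 0, 0, 0, 0, 0, 0, 0, 0, 0, 0, 0, 0, 0, 0, 0, 0, 0, 0, 0, 0, 0]
  fingers: 1
  newtons: 50

```text
clock: 12.4
position: [0.5329, -0.3525, 0.018]
tcp_rot: [0.001, 3.138, -0.003]
force: [-0.9, 1.0, 6.3]
opening: 0.0598
finger_force: 55.3
```

>>> play_rows:
  moves: [0, 0, 0.01, 0, 0, 0, 0.02, 0, 0, 0, 0.03, 0, 0, 0, 0.04, 0, 0, 0, 0.04, 0, 0, 0, 0.03, 0, 0, 0, 0, 0]

```text
clock: 13.1
position: [0.5341, -0.3537, 0.1922]
tcp_rot: [0.002, 3.133, -0.008]
force: [0.2, -0.6, -2.1]
opening: 0.0599
finger_force: 54.6
```

>>> play_rows:
  moves: [0.012, 0.02, 0, 0, 0.024, 0.04, 0, 0, 0.024, 0.04, 0, 0, 0.024, 0.04, 0, 0, 0.024, 0.04, 0, 0, 0.024, 0.04, 0, 0, 0.024, 0.04, 0, 0, 0.024, 0.04, 0, 0, 0.02, 0.04, 0, 0, 0.002, 0, 0, 0, 0, 0, 0, 0, 0, 0, 0, 0]

```text
clock: 14.3
position: [0.7323, -0.0135, 0.1846]
tcp_rot: [-0.003, -3.139, 0.002]
force: [-0.7, -0.3, -2.1]
opening: 0.0597
finger_force: 54.6
```

Run:
```python
from h import *
s=get_state();z=s["position"][2]
P,J,c=brass("w7",[.68,-.012,.061],.061)
print("rot",s["tcp_rot"])
P,J,c=brass("w7b",[s["position"][0]-.001,-.012,z+.03],z+.03)
cv2.imwrite("pics/c7.png",J)
```

```text
[ 0.73227864 -0.01351393  0.18462104] 0.05967366121069635 [-0.7 -0.3 -2.1]
guess [316.41272928 146.4891679 ] ellipse ((316.4530334472656, 135.6714324951172), (119.90611267089844, 125.66551971435547), 118.42134094238281) (255, 75, 125, 122)
[[ 0.67309146 -0.0119702   0.061     ]]
rot [-3.31831304e-03 -3.13921106e+00  2.37994687e-03]
[ 0.73235508 -0.0142751   0.18497785] 0.05948106459089667 [ 0.6  0.5 -3.2]
guess [319.15133445 355.34061099] ellipse ((315.28802490234375, 339.4373474121094), (181.73350524902344, 185.16262817382812), 13.171989440917969) (225, 246, 181, 184)
[[ 0.72514682 -0.01327287  0.21462104]]
```

View pics/c7.png

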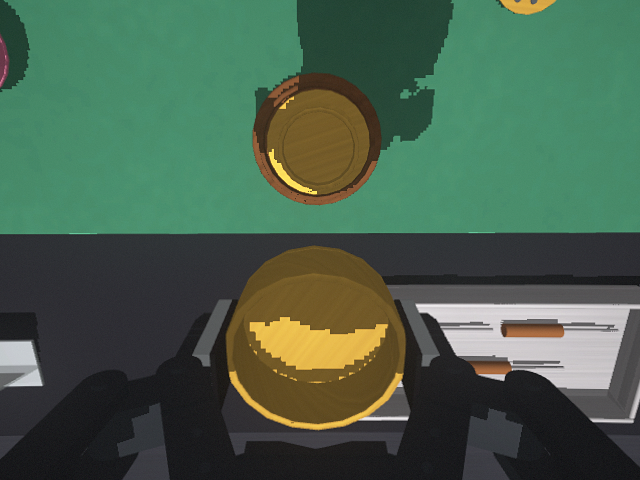

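>>> play_rows:
  moves: [-0.02, 0.001, 0, 0, -0.02, 0.001, -0.01, 0, -0.01, 0, -0.03, 0, 0, 0, -0.03, 0, 0, 0, -0.02, 0, 0, 0, -0.01, 0, 0, 0, -0.006, 0, 0, 0, 0, 0]

```text
clock: 15.2
position: [0.6833, -0.0105, 0.0797]
tcp_rot: [-0.003, -3.141, 0.0]
force: [-1.0, -0.5, -1.8]
opening: 0.0597
finger_force: 54.6
```

>>> play_rows:
  moves: [0, 0, -0.003, 0, 0, 0, -0.003, 0, 0, 0, -0.002, 0, 0, 0, -0.002, 0, 0, 0, -0.001, 0, 0, 0, 0, 0]

```text
clock: 15.8
position: [0.6832, -0.0097, 0.0686]
tcp_rot: [-0.001, -3.141, -0.0]
force: [0.3, -0.5, -2.4]
opening: 0.0594
finger_force: 54.6
```

>>> play_rows:
  moves: [-0.0005, -0.0015, 0, 0, 0, 0, -0.001, 0, 0, 0, -0.001, 0, 0, 0, -0.001, 0, 0, 0, 0, 0]

```text
clock: 16.3
position: [0.6829, -0.0113, 0.0661]
tcp_rot: [0.001, 3.142, -0.0]
force: [-2.3, -0.5, 0.0]
opening: 0.0599
finger_force: 54.9
```

>>> play_rows:
  moves: [0, 0, -0.001, 0, 0, 0, -0.001, 0, 0, 0, 0, 0]

```text
clock: 16.6
position: [0.683, -0.0113, 0.066]
tcp_rot: [0.001, 3.141, -0.0]
force: [-6.3, 0.2, 11.0]
opening: 0.0599
finger_force: 56.2
```

>>> play_rows:
  moves: [-0.001, 0, 0, 0, -0.001, 0, 0, 0, 0, 0, 0, 0]

```text
clock: 16.9
position: [0.6829, -0.0113, 0.066]
tcp_rot: [0.001, 3.137, -0.0]
force: [-0.4, -0.8, 6.5]
opening: 0.0596
finger_force: 55.6
```

Run:
```python
from h import *
s=get_state();print(s["position"],s["force"])
```

```text
[ 0.68286816 -0.01130465  0.06601277] [-0.38199615 -0.80530744  6.49417929]
```

Force is balanced and the depth is as expected, so I'll release.

>>> play_rows:
  moves: [0, 0, 0, 0, 0, 0, 0, 0, 0, 0, 0, 0, 0, 0, 0, 0, 0, 0, 0, 0, 0, 0, 0, 0]
  fingers: 0

```text
clock: 17.5
position: [0.6808, -0.0112, 0.0636]
tcp_rot: [-0.001, -3.141, -0.0]
force: [0.2, -0.3, 0.1]
opening: 0.0851
finger_force: 0.0
```

>>> play_rows:
  moves: [0, 0, 0.02, 0, 0, 0, 0.04, 0, 0.02, 0, 0.04, 0, 0.03, 0, 0.02, 0, 0, 0, 0, 0, 0, 0, 0, 0]

```text
clock: 18.1
position: [0.731, -0.0112, 0.1838]
tcp_rot: [0.001, 3.141, 0.0]
force: [-1.0, -0.3, -1.1]
opening: 0.0854
finger_force: 0.0
```

Run:
```python
from h import *
P,J,c=brass("w8",[.68,-.011,.095],.095)
Q,K=snap("side","s8")
def ring(C,Q,I,r):
    a=np.array([[C[0]+r*np.cos(t),C[1]+r*np.sin(t),C[2]] for t in np.linspace(0,6.28,60)])
    cv2.polylines(I,[proj(Q,a).round().astype(int).reshape(-1,1,2)],True,(255,0,255),1)
ring([.68,-.011,.095],P,J,.031)
L=cv2.resize(K[150:290,310:470],None,fx=3,fy=3,interpolation=cv2.INTER_CUBIC)[:420]
cv2.imwrite("pics/c8.png",np.hstack([J[0:420,180:480],L]))
```

```text
[ 0.73098143 -0.01117597  0.18378554] 0.0854459138447027 [-1.  -0.3 -1.1]
guess [314.02027092 155.4026514 ] ellipse ((312.7178039550781, 142.33627319335938), (124.23189544677734, 136.1417999267578), 159.82064819335938) (249, 76, 128, 136)
[[ 0.67265322 -0.01173164  0.095     ]]
```

View pics/c8.png

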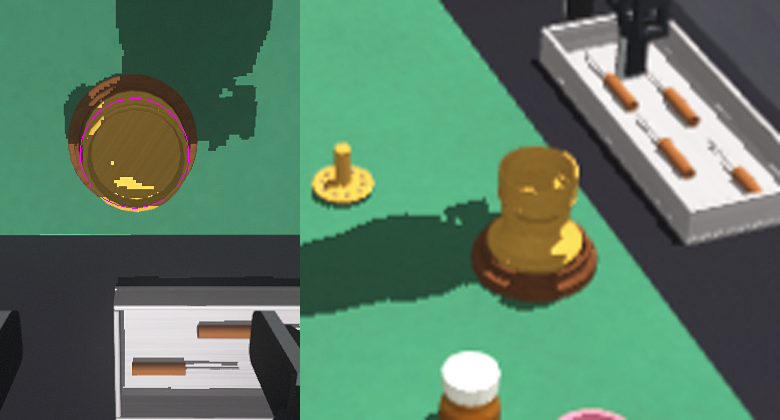

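>>> play_rows:
  moves: [-0.014, 0.012, 0, 0, -0.028, 0.025, 0, 0, -0.028, 0.025, 0, 0, -0.028, 0.025, 0, 0, -0.028, 0.025, 0, 0, -0.025, 0.022, -0.01, 0, -0.011, 0.009, -0.01, 0, 0, 0, 0, 0, 0, 0, 0, 0]
  fingers: 0.4

```text
clock: 19.1
position: [0.5692, 0.1302, 0.1632]
tcp_rot: [-0.003, -3.141, 0.002]
force: [0.0, -0.4, 0.3]
opening: 0.0511
finger_force: 0.0
```

Run:
```python
from h import *
P,J,c=brass("w9",[.569,.132,.011],.011)
g=proj(P,[[.569,.132,.011]])[0]
# stem top: brass/dark transitions need a look
x,y=int(g[0]),int(g[1]);C=J[y-70:y+70,x-80:x+80]
cv2.imwrite("pics/c9.png",cv2.resize(C,None,fx=4,fy=4,interpolation=cv2.INTER_NEAREST));print(x-80,y-70)
print(proj(P,[[.569,.132,.047]]))
```

```text
[0.56922931 0.13024451 0.16319493] 0.05114468318317375 [ 0.  -0.4  0.3]
guess [316.69448254 210.88366877] ellipse ((318.7892761230469, 211.65187072753906), (64.4671859741211, 66.82811737060547), 86.13651275634766) (286, 180, 67, 65)
[[0.56961241 0.13360809 0.011     ]]
236 140
[[316.78803799 225.13711725]]
```

View pics/c9.png

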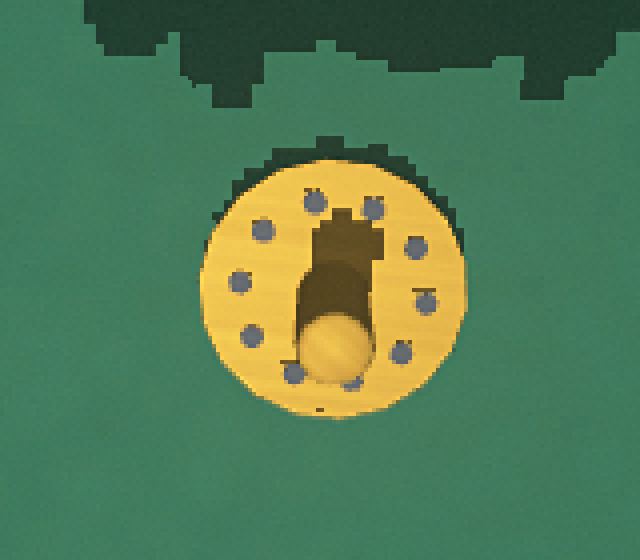

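>>> play_rows:
  moves: [0.001, 0.0035, -0.03, 0, 0, 0, -0.04, 0, 0, 0, -0.035, 0, 0, 0, -0.024, 0, 0, 0, -0.01, 0, 0, 0, 0, 0, 0, 0, 0, 0]

```text
clock: 19.85
position: [0.5714, 0.1348, 0.0257]
tcp_rot: [0.003, 3.14, 0.0]
force: [0.5, 0.1, 1.6]
opening: 0.051
finger_force: 0.0
```

>>> play_rows:
  moves: [0, 0, 0, 0, 0, 0, 0, 0, 0, 0, 0, 0, 0, 0, 0, 0, 0, 0, 0, 0, 0, 0, 0, 0, 0, 0, 0, 0]
  fingers: 1
  newtons: 45

```text
clock: 20.55
position: [0.5709, 0.1353, 0.0261]
tcp_rot: [0.001, 3.14, 0.0]
force: [-1.3, -1.3, 7.1]
opening: 0.0123
finger_force: 43.9
```

>>> play_rows:
  moves: [0, 0, 0.01, 0, 0, 0, 0.02, 0, 0, 0, 0.03, 0, 0, 0, 0.04, 0, 0, 0, 0.04, 0, 0, 0, 0.03, 0, 0, 0, 0, 0]

```text
clock: 21.25
position: [0.5729, 0.1363, 0.2005]
tcp_rot: [0.001, 3.133, 0.004]
force: [-0.4, -0.1, -1.0]
opening: 0.0125
finger_force: 44.0
```

>>> play_rows:
  moves: [0.014, -0.013, 0, 0, 0.027, -0.025, 0, 0, 0.027, -0.025, 0, 0, 0.027, -0.025, 0, 0, 0.027, -0.025, 0, 0, 0.025, -0.023, 0, 0, 0.011, -0.011, 0, 0, 0, 0, 0, 0, 0, 0, 0, 0]

```text
clock: 22.15
position: [0.7266, -0.0125, 0.1922]
tcp_rot: [-0.003, -3.137, -0.0]
force: [-0.7, 0.8, -2.4]
opening: 0.0124
finger_force: 43.9
```

Run:
```python
from h import *
s=get_state();p=s["position"]
P,J,c=brass("w10",[p[0],p[1],p[2]-.0145],p[2]-.0145)
print(s["tcp_rot"],proj(P,[[.68,-.011,.095],[.681,-.0112,.095]]))
for C,r in (([.681,-.0112,.095],.031),([p[0],p[1],p[2]-.0145],.026),([p[0],p[1],p[2]+.0215],.007)):
    a=np.array([[C[0]+r*np.cos(t),C[1]+r*np.sin(t),C[2]] for t in np.linspace(0,6.28,60)])
    cv2.polylines(J,[proj(P,a).round().astype(int).reshape(-1,1,2)],True,(255,0,255),1)
cv2.imwrite("pics/c10.png",cv2.resize(J[60:430,180:460],None,fx=1.6,fy=1.6))
```

```text
[ 0.72663143 -0.01246202  0.19222563] 0.012423342771669664 [-0.7  0.8 -2.4]
guess [313.19408716 295.84438857] ellipse ((315.2865905761719, 295.20245361328125), (115.89773559570312, 116.53132629394531), 6.987668514251709) (257, 238, 117, 118)
[[ 0.72631843 -0.01154076  0.17772563]]
[-2.81204219e-03 -3.13744889e+00 -2.90279873e-04] [[316.11860939 161.35805382]
 [315.78619005 163.03572517]]
```

View pics/c10.png

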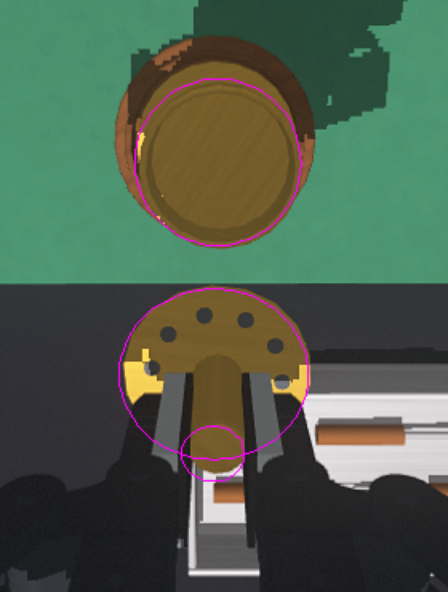

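>>> play_rows:
  moves: [-0.02, 0, 0, 0, -0.015, 0, -0.01, 0, -0.01, 0, -0.02, 0, 0, 0, -0.02, 0, 0, 0, -0.012, 0, 0, 0, 0, 0, 0, 0, 0, 0]

```text
clock: 22.9
position: [0.6831, -0.011, 0.1331]
tcp_rot: [-0.0, 3.141, 0.0]
force: [-0.1, -0.2, -0.9]
opening: 0.0124
finger_force: 43.9
```

Run:
```python
from h import *
s=get_state();print(s["position"],s["tcp_rot"],s["force"])
```

```text
[ 0.68305782 -0.01104475  0.13309486] [-2.48090126e-04  3.14147785e+00  4.49479423e-04] [-0.10689543 -0.218867   -0.93958227]
```

>>> play_rows:
  moves: [-0.0015, -0.001, 0, 0, 0, 0, -0.006, 0, 0, 0, -0.006, 0, 0, 0, -0.005, 0, 0, 0, -0.005, 0, 0, 0, -0.005, 0, 0, 0, -0.003, 0, 0, 0, 0, 0]

```text
clock: 23.7
position: [0.6812, -0.0126, 0.1021]
tcp_rot: [-0.001, -3.141, -0.0]
force: [-0.2, -0.1, -1.5]
opening: 0.012
finger_force: 44.0
```

>>> play_rows:
  moves: [0, 0, -0.002, 0, 0, 0, -0.002, 0, 0, 0, -0.002, 0, 0, 0, 0, 0]

```text
clock: 24.1
position: [0.6813, -0.0127, 0.0966]
tcp_rot: [-0.001, -3.141, -0.0]
force: [0.9, 1.4, -2.3]
opening: 0.0119
finger_force: 44.0
```

>>> play_rows:
  moves: [0, 0, -0.001, 0, 0, 0, -0.001, 0, 0, 0, -0.001, 0, 0, 0, 0, 0]

```text
clock: 24.5
position: [0.682, -0.0127, 0.0962]
tcp_rot: [0.001, 3.14, -0.0]
force: [-4.9, -1.0, 10.2]
opening: 0.0123
finger_force: 45.3
```

>>> play_rows:
  moves: [-0.001, 0, 0.001, 0, 0, 0, 0, 0]

```text
clock: 24.7
position: [0.6814, -0.0127, 0.0962]
tcp_rot: [0.001, 3.139, 0.0]
force: [-0.7, -0.5, 6.8]
opening: 0.012
finger_force: 44.6
```

>>> play_rows:
  moves: [0, 0, 0, 0, 0, 0, 0, 0, 0, 0, 0, 0, 0, 0, 0, 0]
  fingers: 0.75

```text
clock: 25.1
position: [0.68, -0.0128, 0.0943]
tcp_rot: [-0.001, -3.141, 0.0]
force: [0.9, 0.0, 0.1]
opening: 0.0217
finger_force: 0.0
```

>>> play_rows:
  moves: [0, 0, 0.005, 0, 0, 0, 0.01, 0, 0, 0, 0.03, 0, 0, 0, 0.03, 0, 0.02, 0, 0.02, 0, 0.03, 0, 0.005, 0, 0, 0, 0, 0, 0, 0, 0, 0]

```text
clock: 25.9
position: [0.7303, -0.0127, 0.1951]
tcp_rot: [-0.001, -3.141, -0.0]
force: [-1.0, -0.2, -0.8]
opening: 0.0213
finger_force: 0.0
```

Run:
```python
from h import *
s=get_state();print(s["position"],s["opening"],s["force"])
P,J=snap("wrist","w11");Q,K=snap("side","s11")
# stem top = bright brass blob: compare predicted places
print("stem top pred",proj(P,[[.681,-.0115,.117]]),proj(Q,[[.681,-.0115,.117],[.681,-.0115,.095]]))
m=cv2.inRange(cv2.cvtColor(K,cv2.COLOR_BGR2HSV),(14,120,40),(35,255,255))
n,l,st,c=cv2.connectedComponentsWithStats(m)
for i in range(1,n):
    if st[i,4]>40: print(st[i])
# lid in top view, refined
print(plane(camera_params("top"),[(218.1,323.2)],.03))
```

```text
[ 0.73032711 -0.0126916   0.19506586] 0.021334417099883114 [-0.96597501 -0.19967816 -0.76967953]
stem top pred [[315.74832993 161.12575009]] [[388.6596424  197.65568593]
 [388.20342519 205.47007525]]
[106 112  21  35 288]
[267 154  20  23 291]
[241 192  24  25 408]
[ 372  198   33   44 1091]
[357 282  20  17 250]
[373 432  38  41 132]
[507 444  78  11 242]
[[0.40417933 0.19693278 0.03      ]]
```

Run:
```python
from h import *
for f,C in (("w9",None),("w11",1)):
    J=cv2.imread(f"pics/{f}.png");h=cv2.cvtColor(J,cv2.COLOR_BGR2HSV)
    m=cv2.inRange(h,(0,0,40),(179,110,255))
    roi=np.zeros_like(m);cv2.circle(roi,(316,165) if C else (319,212),42 if C else 30,255,-1);m&=roi
    n,l,st,c=cv2.connectedComponentsWithStats(m)
    for i in range(1,n):
        if 4<st[i,4]<300: print(f,st[i,4],c[i].round(1))
P=camera_params("wrist")
a=np.array([[.681+.018*np.cos(t),-.0115+.018*np.sin(t),.081] for t in np.linspace(0,6.28,9)[:8]])
print(proj(P,a).round(0).tolist(),proj(P,[[.681,-.0115,.081]]))
```

```text
w9 27 [314.3 190.2]
w9 24 [328.9 192.1]
w9 26 [301.3 197.1]
w9 28 [339.5 201.8]
w9 26 [295.4 210.2]
w9 25 [342.  215.6]
w9 26 [298.4 223.8]
w9 23 [335.8 228.1]
w9 23 [309.2 233.1]
w9 14 [323.7 235.9]
w11 18 [309.7 124.9]
w11 27 [326.9 126.7]
w11 39 [294.2 132.5]
w11 41 [340.2 138. ]
w11 42 [287.  148.8]
w11 38 [343.3 155.8]
w11 41 [290.8 166. ]
w11 37 [335.8 171.4]
w11 38 [303.6 177.9]
w11 37 [320.7 179.7]
[[316.0, 183.0], [336.0, 175.0], [344.0, 155.0], [336.0, 134.0], [316.0, 125.0], [296.0, 134.0], [288.0, 155.0], [296.0, 175.0]] [[315.83433019 154.81497465]]
```

>>> play_rows:
  moves: [-0.016, 0.01, 0.005, 0, -0.035, 0.0225, 0, 0, -0.035, 0.0225, 0, 0, -0.035, 0.0225, 0, 0, -0.035, 0.0225, 0, 0, -0.035, 0.0225, 0, 0, -0.035, 0.0225, 0, 0, -0.035, 0.0225, 0, 0, -0.035, 0.0225, 0, 0, -0.028, 0.018, 0, 0, -0.002, 0.002, 0, 0, 0, 0, 0, 0]
  fingers: 0.4

```text
clock: 27.2
position: [0.4033, 0.1973, 0.2]
tcp_rot: [-0.002, 3.141, -0.001]
force: [0.9, -0.4, 0.1]
opening: 0.0516
finger_force: 0.0
```

Run:
```python
from h import *
P,J,c=brass("w12",[.404,.197,.03],.011)
g=proj(P,[[.404,.197,.061],[.404,.197,.042],[.404,.197,.011]]);print(g)
# knob/flat top: circles
x,y=g[1].astype(int);C=cv2.cvtColor(J[y-45:y+45,x-45:x+45],cv2.COLOR_BGR2GRAY)
C=cv2.resize(C,None,fx=4,fy=4,interpolation=cv2.INTER_CUBIC)
for r0,r1 in ((25,50),(75,110)):
    k=cv2.HoughCircles(C,cv2.HOUGH_GRADIENT_ALT,1.5,20,param1=200,param2=.6,minRadius=r0,maxRadius=r1)
    print(None if k is None else [(round(q[0]/4+x-45,1),round(q[1]/4+y-45,1),round(q[2]/4,1)) for q in k.reshape(-1,k.shape[-1])[:4]])
s=get_state();f=np.abs(proj(P,[[.404,.197,.061],[.404,.205,.061]]));print("knob r px",f[1]-f[0])
```

```text
[0.40333743 0.19729131 0.19996058] 0.05162583407018191 [ 0.9 -0.4  0.1]
guess [313.9460396  205.80398219] ellipse ((318.8509826660156, 196.7669677734375), (71.27208709716797, 72.31819152832031), 88.96295166015625) (283, 161, 73, 72)
[[0.40111427 0.20110472 0.011     ]]
[[313.7810502  216.70073261]
 [313.88586465 209.77889572]
 [314.0331076  200.05130301]]
[(np.float64(318.6), np.float64(212.0), np.float32(9.6)), (np.float64(322.0), np.float64(197.0), np.float32(7.7)), (np.float64(308.9), np.float64(171.5), np.float32(8.5))]
[(np.float64(318.6), np.float64(206.0), np.float32(26.0))]
knob r px [10.86492424  0.02279859]
```

>>> play_rows:
  moves: [-0.0025, 0.0035, -0.03, 0, 0, 0, -0.04, 0, 0, 0, -0.04, 0, 0, 0, -0.028, 0, 0, 0, -0.016, 0, 0, 0, 0, 0, 0, 0, 0, 0]

```text
clock: 27.95
position: [0.4026, 0.2, 0.0457]
tcp_rot: [-0.004, -3.141, 0.001]
force: [-0.4, 0.1, 0.3]
opening: 0.0512
finger_force: 0.0
```

>>> play_rows:
  moves: [0, 0, 0, 0, 0, 0, 0, 0, 0, 0, 0, 0, 0, 0, 0, 0, 0, 0, 0, 0, 0, 0, 0, 0, 0, 0, 0, 0]
  fingers: 1
  newtons: 50

```text
clock: 28.65
position: [0.4029, 0.2009, 0.0468]
tcp_rot: [0.002, 3.14, 0.001]
force: [0.5, -1.3, 6.4]
opening: 0.0138
finger_force: 48.9
```

>>> play_rows:
  moves: [0, 0, 0.01, 0, 0, 0, 0.02, 0, 0, 0, 0.03, 0, 0, 0, 0.04, 0, 0, 0, 0.04, 0, 0, 0, 0.04, 0, 0, 0, 0, 0]

```text
clock: 29.35
position: [0.4048, 0.2027, 0.2315]
tcp_rot: [0.001, 3.132, 0.007]
force: [1.2, 1.6, -0.7]
opening: 0.0137
finger_force: 49.1
```

>>> play_rows:
  moves: [0.016, -0.01, 0, 0, 0.035, -0.023, 0, 0, 0.035, -0.023, 0, 0, 0.035, -0.023, 0, 0, 0.035, -0.023, 0, 0, 0.035, -0.023, 0, 0, 0.035, -0.023, 0, 0, 0.035, -0.023, 0, 0, 0.035, -0.023, 0, 0, 0.028, -0.019, 0, 0, 0.004, -0.002, 0, 0, 0, 0, 0, 0]

```text
clock: 30.55
position: [0.7291, -0.0152, 0.2235]
tcp_rot: [-0.004, -3.138, -0.0]
force: [-1.2, 0.4, -2.6]
opening: 0.0136
finger_force: 48.9
```

Run:
```python
from h import *
s=get_state();p=s["position"];print(s["tcp_rot"])
P,J,c=brass("w13",[p[0]-.001,p[1],p[2]-.0355],p[2]-.034)
print("flange bbox vs flange ring:")
for d in(0,-.002):
    a=np.array([[p[0]+d+.031*np.cos(t),p[1]+.031*np.sin(t),p[2]-.0335] for t in np.linspace(0,6.28,60)]);q=proj(P,a);print(q.min(0),q.max(0))
m=cv2.inRange(cv2.cvtColor(J,cv2.COLOR_BGR2HSV),(14,120,40),(35,255,255))
for k in cv2.findContours(m,0,1)[0]:
    if cv2.contourArea(k)>100: print(cv2.boundingRect(k))
a=np.array([[.681+.031*np.cos(t),-.0112+.031*np.sin(t),.095] for t in np.linspace(0,6.28,60)]);q=proj(P,a);print("bowl ring",q.min(0),q.max(0))
```

```text
[-3.78758008e-03 -3.13815069e+00 -1.86744940e-04]
[ 0.72914666 -0.01519349  0.22348659] 0.013560884764059056 [-1.2  0.4 -2.6]
guess [313.41382492 273.93588675] ellipse ((314.7009582519531, 278.1076965332031), (126.73128509521484, 133.9705047607422), 175.12615966796875) (251, 213, 128, 134)
[[ 0.72968311 -0.01456475  0.18948659]]
flange bbox vs flange ring:
[249.40393724 216.25611445] [377.37929859 333.10972651]
[249.18190335 212.06978501] [377.57402245 329.6801709 ]
(251, 213, 128, 134)
(268, 81, 105, 119)
(82, 0, 54, 14)
bowl ring [273.597717   103.43514216] [365.95510842 197.14552831]
```

>>> play_rows:
  moves: [-0.02, 0.001, 0, 0, -0.018, 0.001, -0.01, 0, -0.01, 0, -0.025, 0, 0, 0, -0.022, 0, 0, 0, -0.012, 0, 0, 0, 0, 0, 0, 0, 0, 0]

```text
clock: 31.3
position: [0.6821, -0.0114, 0.1574]
tcp_rot: [-0.0, 3.141, 0.001]
force: [0.2, 0.6, -1.9]
opening: 0.0136
finger_force: 48.9
```

>>> play_rows:
  moves: [0, -0.0005, -0.006, 0, 0, 0, -0.005, 0, 0, 0, -0.005, 0, 0, 0, -0.004, 0, 0, 0, -0.003, 0, 0, 0, 0, 0]

```text
clock: 31.9
position: [0.6815, -0.0127, 0.1331]
tcp_rot: [-0.001, -3.14, -0.0]
force: [-0.3, 0.8, -2.3]
opening: 0.0135
finger_force: 48.9
```

>>> play_rows:
  moves: [0, 0, -0.001, 0, 0, 0, -0.001, 0, 0, 0, -0.001, 0, 0, 0, 0, 0]

```text
clock: 32.3
position: [0.6823, -0.0127, 0.1313]
tcp_rot: [0.001, 3.141, 0.0]
force: [1.0, -0.3, -0.1]
opening: 0.0136
finger_force: 49.2
```

>>> play_rows:
  moves: [0, 0, -0.001, 0, 0, 0, -0.001, 0, 0, 0, 0, 0]

```text
clock: 32.6
position: [0.6831, -0.0127, 0.1311]
tcp_rot: [0.001, 3.139, 0.0]
force: [-2.0, 0.2, 8.2]
opening: 0.0135
finger_force: 50.0
```

>>> play_rows:
  moves: [0, 0, 0.001, 0, 0, 0, 0, 0]

```text
clock: 32.8
position: [0.6826, -0.0127, 0.1311]
tcp_rot: [0.001, 3.14, 0.0]
force: [-1.6, 0.4, 6.5]
opening: 0.0133
finger_force: 49.7
```

>>> play_rows:
  moves: [0, 0, 0, 0, 0, 0, 0, 0, 0, 0, 0, 0, 0, 0, 0, 0]
  fingers: 0.6

```text
clock: 33.2
position: [0.6816, -0.0127, 0.1293]
tcp_rot: [-0.001, -3.141, -0.0]
force: [0.3, -0.3, 0.2]
opening: 0.0342
finger_force: 0.0
```

>>> play_rows:
  moves: [0, 0, 0.01, 0, 0, 0, 0.03, 0, 0, 0, 0.04, 0, 0.01, 0, 0.03, 0, 0.02, 0, 0.01, 0, 0.02, 0.0, 0, 0, 0, 0, 0, 0, 0, 0, 0, 0]

```text
clock: 34.0
position: [0.7315, -0.0127, 0.2496]
tcp_rot: [-0.001, -3.141, -0.0]
force: [-0.2, 0.4, -0.5]
opening: 0.0344
finger_force: 0.0
```

Run:
```python
from h import *
s=get_state();print(s["position"],s["opening"],s["force"])
P,J=snap("wrist","w14");Q,K=snap("side","s14")
for C,r in (([.681,-.0112,.097],.031),([.681,-.0112,.126],.021)):
  for A,B in ((P,J),(Q,K)):
    a=np.array([[C[0]+r*np.cos(t),C[1]+r*np.sin(t),C[2]] for t in np.linspace(0,6.28,60)])
    cv2.polylines(B,[proj(A,a).round().astype(int).reshape(-1,1,2)],True,(255,0,255),1)
cv2.imwrite("pics/c14.png",np.hstack([cv2.resize(J[40:290,190:440],(390,390)),cv2.resize(K[140:270,310:440],(390,390))]))
```

```text
[ 0.73145718 -0.01266799  0.24959381] 0.034363681546716054 [-0.17026232  0.39412928 -0.54809925]
```

View pics/c14.png

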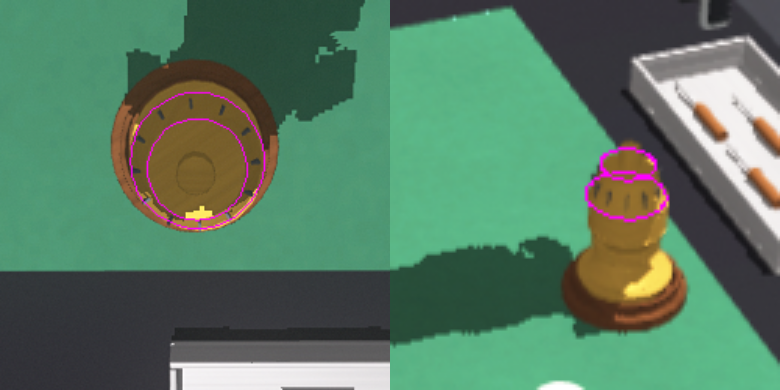

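The pictures show the lid seated level at the expected height and the burner upright with the gripper clear of it, so I'm handing it in.

```bash
python3 -c "
from station import *
print(close_job())"
```

```text
the job is handed in; nothing more can be done
None
```

The burner is back together on its stand in the order asked (foot, bowl, grate, lid), upright and released after about 34 s; each part seated within 1 mm of its expected height, and I did not touch the jar, cork block or polishing wheel.

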